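# Load two nests of the rotary gauge in turn

### The job

Load the rotary gauge in nest order: seat the brass bush upright and flat on the floor of nest 2, which stands in the loading window, then turn the dial clockwise (seen from above) by its grip bar until nest 3 stands in the middle of the window, carrying the bush in under the clear guard without forcing it against the guard. Then seat the plain steel setting ring upright and flat in nest 3 and let go, leaving nest 3 in the middle of the window, the bush in its nest, and the flat ring undisturbed.

Things in the scene. Friction and masses are not known exactly. Their poses are not given: they have to be found in the camera images.
- gauge: Rotary gauge, fixed on the granite: grey base plate 216 x 216 x 12 mm, origin at the centre of its underside, x and y along its sides, z up. Its loading window, on the -x side, is a U-shaped cut-out in the guard with orange edges: 104 mm wide (y from -52 to +52 mm), open at the -x edge and running in to x = +24 mm, so that the dial's hub stands in it too.
- guard: Clear plastic guard plate of the gauge (same origin and axes), underside 57 mm, top 62 mm above the granite; covers the dial except in the window. Over the dial it leaves 29 mm: a seated bush passes with 4 mm to spare, one perched on its dowels does not. A sensor 12 mm thick stands on it at x = -24, y = +74 mm, top 105 mm above the granite.
- turntable (a joint): Turn of the bright steel dial (radius 104 mm, top 28 mm above the granite) about the gauge's centre, rad, growing clockwise from above; five nests 1.257 rad (72 degrees) apart. 0 = nest 1 in mid window, 1.257 = nest 2, 2.513 = nest 3. Range 0 to 6.2. Stays where left (friction 0.12 N m, no detents). Starts up to 0.12 rad off nest 2.
- knob (a point): Centre of the black grip bar on the dial's axis, 88 mm above the granite; the bar is 44 mm long, 14 mm thick and 32 mm high (from 70 to 102 mm above the granite) and turns with the dial. This point's x axis points along the bar, its y across the thickness.
- nest_2 (a point): Nest 2 of the dial (two drilled dots inboard of it): centre of its floor, a thin dark disc on the dial's top, 28 mm above the granite and 78 mm from the dial's axis. Four round-nosed steel dowels 7 mm thick, 8.5 mm high, stand round it at 45 degrees to the dial's radius and leave a circle 29.6 mm wide for the part. Turns with the dial; z up.
- nest_3 (a point): Nest 3 (three dots): centre of its floor, as nest 2 but its four dowels leave a circle 36.6 mm wide. Under the guard at the start. Nest 1 holds a fixed steel master ring; nests 4 and 5 are not used.
- window (a point): Fixed point of the gauge in the middle of the window, at the height of the dial's top (28 mm), 78 mm from the dial's axis: a nest squarely in the window is centred here.
- brass_bush: Brass-coloured turned bush, outside 26 mm, height 25 mm, standing upright on the granite; origin at the centre of its underside, z along its axis, up.
- setting_ring: Plain steel setting ring, outside 33 mm, height 20 mm, standing upright on the granite; origin at the centre of its underside, z along its axis, up.
- flat_ring: Flat steel ring, outside 32 mm, only 8 mm high, standing on the granite near the other two; not to be used or moved. Origin at the centre of its underside.
Mind the look-alikes: they are no part of the job. What is shaped like the setting_ring but green or turquoise is not meant. Several things look just like the brass_bush: the one meant starts farthest to the robot's left.

How it is judged (in metres and radians):
On the way, in this order (a step that is already met when the one before it is completed fails the run):
1. the brass bush is seated and released in nest 2 while that nest is still in the window (horizontal distance between brass_bush and nest_2 below 0.004 m and z of brass_bush in the frame of nest_2 below 0.0025 m and angle between brass_bush's own z axis and vertical below 0.08 rad and contact force between the fingers and brass_bush below 0.2 N and horizontal distance between nest_2 and window below 0.02 m), for 0.2 s.
2. the dial is turned on so that nest 3 stands in the middle of the window, the bush still seated in nest 2 (horizontal distance between nest_3 and window below 0.01 m and horizontal distance between brass_bush and nest_2 below 0.004 m and z of brass_bush in the frame of nest_2 below 0.0025 m), for 0.2 s.
3. the setting ring is seated and released in nest 3 (horizontal distance between setting_ring and nest_3 below 0.004 m and z of setting_ring in the frame of nest_3 below 0.0025 m and angle between setting_ring's own z axis and vertical below 0.08 rad and contact force between the fingers and setting_ring below 0.2 N), for 0.2 s.
At the end, for the whole second after the job is handed in: The brass bush sits upright in nest 2 and the setting ring upright in nest 3, each within 4 mm of the nest's centre, on its floor (within 2.5 mm) and at rest; nest 3 stands within 10 mm of the middle of the window (all of step 2 and angle between each of brass_bush, setting_ring's own z axis and vertical below 0.08 rad and horizontal distance between setting_ring and nest_3 below 0.004 m and z of setting_ring in the frame of nest_3 below 0.0025 m and linear speed of each of brass_bush, setting_ring below 0.02 m/s); the robot touches nothing.
It fails at once if the brass bush or the setting ring is forced against the guard (over 8 N) (contact force between any of brass_bush, setting_ring and guard above 8 N).
It fails at once if the dial is turned backwards, anticlockwise, out of the window (value of joint turntable below 0.85 rad).
It fails at once if the flat ring is moved more than 15 mm (distance of flat_ring from where it was at the start of the episode above 0.015 m).
It also fails if it takes over 58 s, if anything falls off the work surface, if the arm or the gripper's body presses on something with over 40 N, if the wrist force passes 120 N, or if a joint passes its speed limit or range.

### The arm

A 6-joint arm with a two-finger parallel gripper is mounted at the origin on a cart in front of the work surface, level with it; the furniture and walls round the work are solid. World frame = base frame: x ahead of the robot, y to its left, z up, the work surface at z = 0. Lengths are in mm, angles in rad, forces in N, time in s.
With the tool pointing down it reaches from about 400 to 925 mm from the base axis. Payload 12.5 kg.
Tool frame: the origin (TCP) lies at the centre of the arm's flange, where the gripper is bolted on; the fingertips stand 190 mm ahead of it and the grasp point (between the pads) lies 171 mm ahead of it; z points along the fingers, y is the line along which they close (so a half turn about z gives the same grasp; the last joint's range is limited). The gripper opens to 95 mm and grips with 3 to 60 N. Pads are 20 mm wide; open, the fingers measure 119 mm over their backs; the gripper's body (75 mm by 180 mm) begins 59 mm behind the grasp point.
Start: joints at [-1.381, 0.491, 1.559, -0, 1.092, -0.106], TCP at [182.21, -597.85, 404.761] pointing down, gripper open.
Joint ranges: [-3.1, 3.1], [-0.84, 2.19], [0.05, 2.79], [-1.13, 4.28], [0.06, 2.93], [-2.69, 2.69]. Speed limits (rad/s): [2.22, 2.22, 2.79, 3.14, 3.14, 3.14].

### API

Orientations are given as [roll, pitch, yaw] about the fixed x, y, z axes, in that order (R = Rz(yaw) Ry(pitch) Rx(roll)).
In Python, from cell import env, read_camera, search_frame, cut_out gives the robot as it stands. The module is installed in compiled form; this text tells all that it offers.
- The arm moves only by the tool move_arm, never from a script. Its argument "commands" is a list of rows, each a list of 3 entries, a list of its own where there are three numbers: the shift along the world's x, y, z normalised to -1 to 1, where 1 is 0.03 m, then the turn about the world's z normalised to -1 to 1, where 1 is 0.08 rad, then the opening, from -1 (shut) to 1 (fully open), so that 0 is half open. A call has 1 to 20 rows; each row shifts and turns the commanded pose from where the row before left it; what a row does not reach is not made up. A row lasts 1/12 s, in which the tool goes at most 41.7 mm and 7.16 degrees, less where a joint would pass 70% of its speed; a pose out of reach is approached as far as the arm can. A call with a number of a shift or a turn outside -1 to 1 is refused whole. A call with a gripper value outside its range is refused whole. The fingers move at their own pace and stop on an object; the grip force is fixed at half the most. Time passes only in rows, so rows that do not move let the fingers close. It gives the time, the measured TCP pose, the force, the opening and the grip force at its end, in the units of the state.
- env.state(): the state, without advancing time (a new reading comes with each control period).
- read_camera(name): name is "side" or "top" or "wrist"; returns a dict with "image" (480x640x3 uint8, red, green, blue), "fx", "fy", "cx", "cy" (pixels), "D" ([k1, k2, p1, p2, k3] as OpenCV has them; the pictures are not rectified), "rvec" (rotation vector, rad) and "tvec" (3), from world to camera coordinates, as OpenCV has them. Camera axes: x right, y down, z forward; pixel columns grow to the right and rows downward; lengths in mm; the calibration is good to about 2 mm. A picture is of the moment at which its call begins. There is no depth.
- env.job_done(): hands the job in; it is judged then, once.
Trained networks look in a picture, given as the dict that the camera call returned (one of the last four; its "shot" number tells which), for a name from the list of things; names that differ only in an ending like _2 or _b are one class to them, and where a whole thing is asked for, a point or a joint stands for the part that bears it (a point fixed in the world has none). Each returns a list of dicts, best first, with "confidence" (0 to 1); they miss things now and then, are a little off and sometimes report something else, mostly with a low value. They report only what shows in the picture. A call takes as long as a camera call. They do not tell look-alikes from the thing itself.
- search_frame(thing, picture): "at" ([column, row] in pixels, amid what is visible of it).
- cut_out(thing, picture): "region" (480x640 bool, what is visible of it) and "at" ([column, row] in pixels, amid what is visible of it).
The state is a dict: "t": time; "joints": joint angles; "qvel": joint speeds; "tau": joint torques, N m; "eef_pos": TCP position; "tcp_rot": TCP orientation; "ft_force": force on the tool from outside, world axes, zero at the start; "moment": the same for the moment, N m; "opening": opening from 0.0 (shut) to 1.0 (fully open); "grip_force": force on a finger pad.
Only numpy, scipy, OpenCV 4.12 (cv2) and the standard library are available. Lean on these libraries where they do the work, as an engineer would, in place of code of your own. Each camera call takes 0.05 s, during which the arm holds its last target. There are 200 camera calls.

## Working session

There is one attempt and no reset: what is moved stays moved. The work goes in short steps, Python scripts to look and compute and a tool call to move; the robot and the scene stay as the last step left them, time stands still between calls to the robot, and variables do not carry over. Pictures are saved under pics/ and viewed, at most 10 in all, crops included, and the job is handed in when it is done.

Besides the shell and the picture viewer there is one more tool, called after "Call:" as name(argument=value, ...) on one line, values as JSON. move_arm: Moves the arm, as the interface text tells. Its arguments: {"type":"object","properties":{"commands":{"type":"array","items":{"type":"array"}}},"required":["commands"]}

```bash
mkdir -p pics; cat > h.py <<'E'
import numpy as np, cv2
from cell import env, read_camera, search_frame, cut_out
def ray(p,uv):
    K=np.array([[p["fx"],0,p["cx"]],[0,p["fy"],p["cy"]],[0,0,1.]])
    q=cv2.undistortPoints(np.array([[uv]],float),K,np.array(p["D"],float))[0,0]
    R=cv2.Rodrigues(np.array(p["rvec"],float))[0]; t=np.array(p["tvec"],float).ravel()
    return -R.T@t, R.T@np.array([q[0],q[1],1.])
def at(p,uv,z):
    o,d=ray(p,uv); return (o+d*(z-o[2])/d[2])
def proj(p,X):
    K=np.array([[p["fx"],0,p["cx"]],[0,p["fy"],p["cy"]],[0,0,1.]])
    return cv2.projectPoints(np.array(X,float).reshape(-1,1,3),np.array(p["rvec"],float),np.array(p["tvec"],float),K,np.array(p["D"],float))[0][:,0]
def save(p,n,crop=None,s=1):
    im=p["image"][:,:,::-1]
    if crop: x0,y0,x1,y1=crop; im=im[y0:y1,x0:x1]
    cv2.imwrite("pics/"+n+".png",cv2.resize(im,None,fx=s,fy=s,interpolation=cv2.INTER_CUBIC))
E
cat > a.py <<'E'
from h import *
H=dict(brass_bush=12,setting_ring=10,flat_ring=4,knob=88,nest_2=28,nest_3=28,gauge=6,guard=60)
for n in ("top","side"):
    p=read_camera(n); save(p,n+"0")
    o,_=ray(p,(320,240)); print(n,"cam",o.round())
    for k,z in H.items():
        for d in search_frame(k,p):
            print(k,np.round(d["at"]),round(d["confidence"],2),at(p,d["at"],z).round(1))
print(env.state()["t"])
E
python3 a.py
```

```text
top cam [ 409. -108.  923.]
brass_bush [370. 219.] 0.58 [ 585.7 -212.6   12. ]
setting_ring [326. 219.] 0.6 [ 587.  -120.5   10. ]
setting_ring [372. 220.] 0.54 [ 582.2 -217.    10. ]
setting_ring [299. 246.] 0.47 [528.4 -62.2  10. ]
setting_ring [293. 284.] 0.47 [449.9 -49.3  10. ]
flat_ring [410. 213.] 0.67 [ 598.1 -300.6    4. ]
flat_ring [205. 278.] 0.21 [464.5 137.8   4. ]
knob [203. 276.] 0.73 [463.9 118.6  88. ]
nest_2 [205. 274.] 0.89 [471.7 131.5  28. ]
nest_3 [205. 274.] 0.89 [471.7 131.5  28. ]
gauge [206. 279.] 0.58 [462.7 134.5   6. ]
gauge [208. 276.] 0.42 [468.9 129.8   6. ]
guard [186. 241.] 0.66 [535.2 162.7  60. ]
guard [371. 220.] 0.29 [ 574.1 -209.6   60. ]
side cam [ 514. -906.  389.]
brass_bush [312. 356.] 0.83 [ 542.7 -349.3   12. ]
brass_bush [334. 311.] 0.71 [ 587.4 -213.5   12. ]
setting_ring [327. 288.] 0.83 [ 581.  -117.1   10. ]
setting_ring [296. 276.] 0.78 [522.2 -59.1  10. ]
knob [284. 240.] 0.83 [499.2 -58.2  88. ]
nest_2 [285. 242.] 0.72 [498.  100.3  28. ]
nest_3 [285. 242.] 0.72 [498.  100.3  28. ]
guard [300. 224.] 0.72 [534.9 135.6  60. ]
guard [327. 288.] 0.43 [ 572.7 -221.3   60. ]
0.9
```

View pics/top0.png

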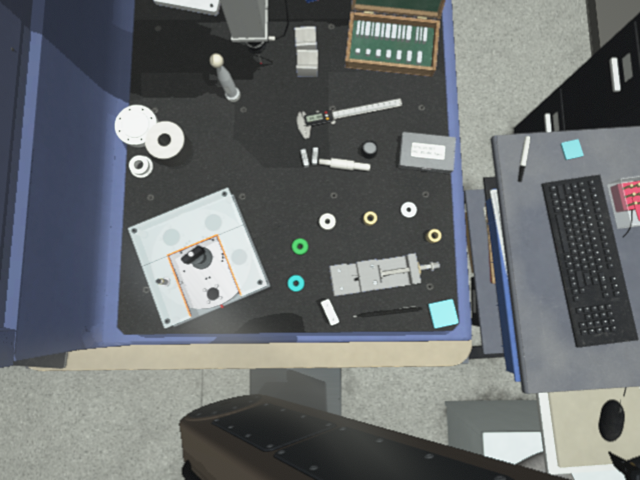

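View pics/side0.png

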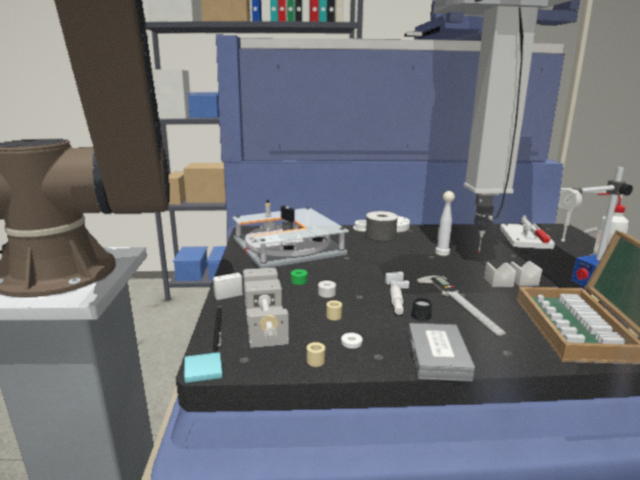

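Brass candidates in the top view are (370,218) and (434,236). Left is +y, which is image left, so (370,218) is the one meant. The setting ring is the steel ring at (327,221); green (300,246) and turquoise (296,283) are decoys. The flat ring is at (409,210). I'll confirm this in an enlarged crop.

```bash
cat > b.py <<'E'
from h import *
p=read_camera("top"); im=p["image"][:,:,::-1]
a=cv2.resize(im[180:335,120:280],None,fx=3.6,fy=3.6,interpolation=cv2.INTER_CUBIC)
b=cv2.resize(im[195:260,310:450],None,fx=1.6,fy=1.6,interpolation=cv2.INTER_CUBIC)
c=np.zeros((558,800,3),np.uint8); c[:a.shape[0],:576]=a[:558]; c[:b.shape[0],576:576+b.shape[1]]=b[:, :224]
cv2.imwrite("pics/crop1.png",c)
for k,z in (("brass_bush",25),("setting_ring",20),("flat_ring",8)):
    for d in cut_out(k,p): print(k,np.round(d["at"],1),d["region"].sum(),round(d["confidence"],2),at(p,d["at"],z*.7).round(1))
s=read_camera("side")
for k,z in (("brass_bush",12),("setting_ring",10),("flat_ring",4)):
    for d in cut_out(k,s): print(k,np.round(d["at"],1),d["region"].sum(),round(d["confidence"],2),at(s,d["at"],z).round(1))
E
python3 b.py
```

```text
brass_bush [434.3 237.6] 154 0.66 [ 542.6 -346.9   17.5]
setting_ring [297.4 282.1] 155 0.73 [452.7 -58.3  14. ]
setting_ring [298.  246.8] 195 0.71 [526.9 -59.9  14. ]
flat_ring [407.4 209.9] 159 0.51 [ 605.3 -295.2    5.6]
brass_bush [314.2 354. ] 420 0.8 [ 545.4 -343.8   12. ]
brass_bush [334.8 309.8] 259 0.79 [ 588.3 -209.5   12. ]
setting_ring [297.7 277.4] 224 0.63 [525.8 -65.2  10. ]
setting_ring [323.1 288.7] 252 0.53 [ 574.  -119.9   10. ]
flat_ring [350.5 339.1] 222 0.78 [ 605.7 -292.5    4. ]
```

View pics/crop1.png

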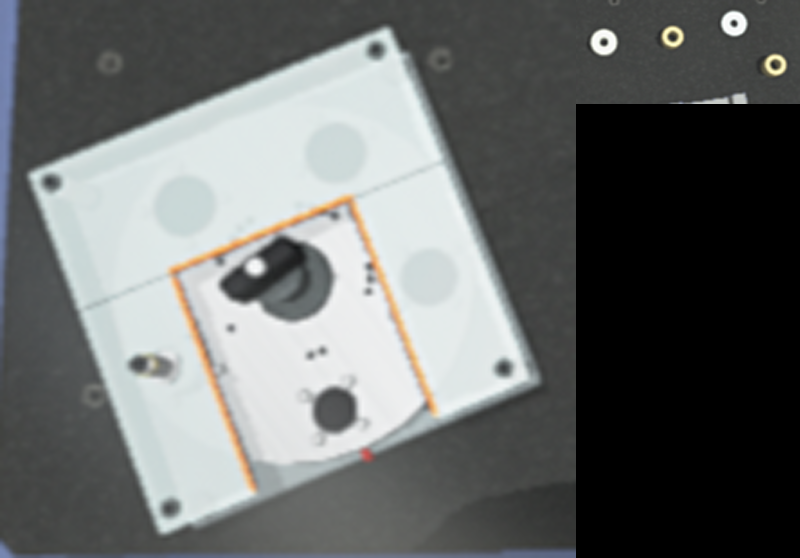

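The crop confirms it: of the two brass bushes, (673,37) → image (370,218) is farther left. The tall steel ring is at (603,41), and the flat ring at (733,23) is left alone. Nest 2's dark floor is at crop (335,410), with two dots at (316,352), and the grip bar runs from (222,292) to (305,245).

```bash
cat > c.py <<'E'
from h import *
from scipy.optimize import least_squares
p=read_camera("top")
f=lambda X,Y:(120+X/3.6,180+Y/3.6)
px=[(390,28),(28,173),(160,533),(540,383),(173,270),(350,198)]
L=np.array([(108,-108),(108,108),(-108,108),(-108,-108),(24,52),(24,-52)],float)
W=np.array([at(p,f(*q),62)[:2] for q in px])
def res(v): c,s=np.cos(v[2]),np.sin(v[2]); return (L@np.array([[c,s],[-s,c]])+v[:2]-W).ravel()
r=least_squares(res,[500,140,.3]); g=r.x; print("gauge",g.round(3),r.fun.reshape(-1,2).round(1))
n=at(p,f(335,410),28)[:2]; d=n-g[:2]; print("nest2",n.round(1),"r",np.hypot(*d).round(1),"ang off",np.arctan2(d[1],d[0])-g[2]-np.pi)
w=g[:2]-78*np.array([np.cos(g[2]),np.sin(g[2])]); print("window",w.round(1))
a,b=at(p,f(222,292),95),at(p,f(305,245),95); k=b-a; print("bar",a.round(),b.round(),np.arctan2(k[1],k[0]),np.hypot(k[0],k[1]))
b1=at(p,(370.3,218),25);r1=at(p,(327.3,220.8),20); print("bush",b1.round(1),"ring",r1.round(1))
print(env.state()["tcp_rot"])
E
python3 c.py
```

```text
gauge [5.03661e+02 1.37743e+02 3.86000e-01] [[ 1.  -0.6]
 [ 0.5 -0.7]
 [-1.5 -0.6]
 [ 1.6  3.9]
 [-0.8 -1.3]
 [-0.9 -0.8]]
nest2 [430.1 113.3] r 77.6 ang off -6.348185366954473
window [431.4 108.4]
bar [491. 158.  95.] [516. 115.  95.] -1.054098931316159 49.857434015201335
bush [ 584.7 -212.6   25. ] ring [ 580.7 -122.2   20. ]
[3.14153067e+00 1.18037094e-06 2.95813019e-01]
```

Call:
move_arm(commands=[[[0.9,0.85,-0.15],0,0.3],[[0.9,0.85,-0.15],0,0.3],[[0.9,0.85,-0.15],0,0.3],[[0.9,0.85,-0.15],0,0.3],[[0.9,0.85,-0.15],0,0.3],[[0.9,0.85,-0.15],0,0.3],[[0.9,0.85,-0.15],0,0.3],[[0.9,0.85,-0.15],0,0.3],[[0.9,0.85,-0.15],0,0.3],[[0.9,0.85,-0.15],0,0.3],[[0.9,0.85,-0.15],0,0.3],[[0.9,0.85,-0.15],0,0.3],[[0.9,0.85,-0.15],0,0.3],[[0.9,0.85,-0.15],0,0.3],[[0.9,0.85,-0.15],0,0.3],[[0,0,0],0,0.3],[[0,0,0],0,0.3]])

```text
t: 2.77
eef_pos: [588.2, -213.8, 336.7]
tcp_rot: [-3.141, 0.001, 0.299]
ft_force: [0.4, 0.2, 0.9]
opening: 0.648
grip_force: 0.0
```

```bash
cat > d.py <<'E'
from h import *
import sys
p=read_camera("wrist"); save(p,sys.argv[1]); s=env.state()
print(s["t"],s["eef_pos"].round(1) if hasattr(s["eef_pos"],"round") else s["eef_pos"],s["tcp_rot"],s["joints"],ray(p,(320,240))[0].round())
for k,z in (("brass_bush",25),("setting_ring",20),("flat_ring",8)):
    for d in cut_out(k,p):
        (x,y),r=cv2.minEnclosingCircle(np.argwhere(d["region"])[:,::-1].astype(np.float32))
        print(k,np.round(d["at"],1),round(d["confidence"],2),d["region"].sum(),at(p,d["at"],z).round(1),at(p,(x,y),z/2).round(1))
E
python3 d.py w1
```

```text
2.8167 [ 587.4 -214.9  337. ] [-3.14141153e+00  5.67095291e-04  2.97305305e-01] [-4.56195232e-01  5.62541493e-01  1.62977808e+00 -3.14655121e-04
  9.49810612e-01  8.17478988e-01] [ 671. -189.  317.]
brass_bush [442.8 314. ] 0.9 869 [ 551.8 -336.4   25. ] [ 548.7 -345.2   12.5]
brass_bush [315.  235.2] 0.61 859 [ 586.7 -211.7   25. ] [ 585.9 -211.4   12.5]
setting_ring [126.4 244. ] 0.96 1677 [532.4 -66.5  20. ] [528.4 -61.6  10. ]
setting_ring [103.7 314.1] 0.92 1180 [462.2 -57.   20. ] [451.5 -53.   10. ]
setting_ring [201.3 208.3] 0.67 1486 [ 579.9 -119.3   20. ] [ 580.6 -120.4   10. ]
flat_ring [418.1 227.2] 0.77 1151 [ 614.  -293.5    8. ] [ 606.6 -296.5    4. ]
flat_ring [ 13.5 263.2] 0.24 4248 [479.8  30.8   8. ] [498.   45.7   4. ]
```

View pics/w1.png

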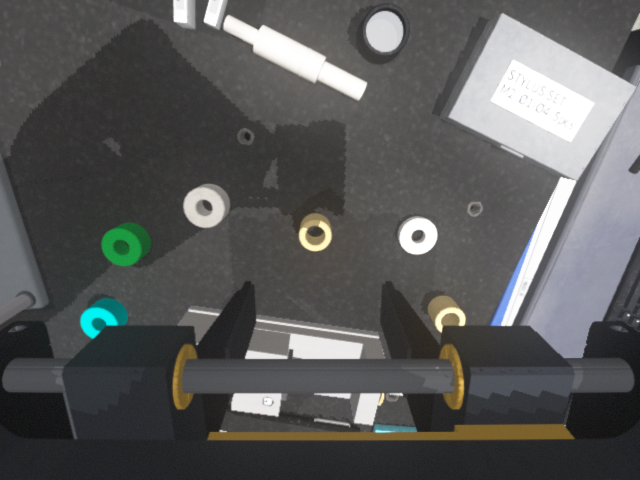

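The wrist picture shows the wanted bush at (316,232), between the steel ring (206,206) and the flat ring (418,235). I'll descend and grip its upper part.

Call:
move_arm(commands=[[[-0.06,0.1,-0.9],0,0.3],[[0,0,-0.9],0,0.3],[[0,0,-0.9],0,0.3],[[0,0,-0.9],0,0.3],[[0,0,-0.6],0,0.3],[[0,0,-0.3],0,0.3],[[0,0,0],0,0.3],[[0,0,0],0,0.3],[[0,0,0],0,-1],[[0,0,0],0,-1],[[0,0,0],0,-1],[[0,0,0],0,-1],[[0,0,0],0,-1],[[0,0,0],0,-1],[[0,0,0],0,-1]])

```text
t: 4.22
eef_pos: [585.5, -212.3, 202.5]
tcp_rot: [3.141, -0.0, 0.296]
ft_force: [-0.7, 0.1, 2.8]
opening: 0.263
grip_force: 30.0
```

Call:
move_arm(commands=[[[0,0,0.9],0,-1],[[0,0,0.9],0,-1],[[-0.43,0.9,0.5],0,-1],[[-0.43,0.9,0.5],0,-1],[[-0.43,0.9,0.5],0,-1],[[-0.43,0.9,0.5],0,-1],[[-0.43,0.9,0.2],0,-1],[[-0.43,0.9,0],0,-1],[[-0.43,0.9,0],0,-1],[[-0.43,0.9,0],0,-1],[[-0.43,0.9,0],0,-1],[[-0.43,0.9,0],0,-1],[[-0.43,0.9,0],0,-1],[[-0.43,0.9,0],0,-1],[[0,0,0],0,-1],[[0,0,0],0,-1]])

```text
t: 5.55
eef_pos: [430.1, 112.7, 322.4]
tcp_rot: [3.141, -0.0, 0.299]
ft_force: [0.4, -0.5, -0.4]
opening: 0.269
grip_force: 30.0
```

```bash
cat > e.py <<'E'
from h import *
p=read_camera("wrist"); im=p["image"]; save(p,"w2",None,1.25); s=env.state()
print(s["t"],s["eef_pos"],s["tcp_rot"])
for k in ("nest_2","knob"):
    for d in search_frame(k,p): print(k,np.round(d["at"],1),round(d["confidence"],2))
print(proj(p,[(430,113.3,28),(s["eef_pos"][0],s["eef_pos"][1],28)]).round(1))
E
python3 e.py
```

```text
5.6 [430.64364961 111.9299814  322.40436127] [ 3.14135366e+00 -4.53935292e-04  2.97223790e-01]
nest_2 [312.3 172.4] 0.96
knob [313.2 173.2] 0.62
[[317.1 240.9]
 [319.1 240.6]]
```

View pics/w2.png

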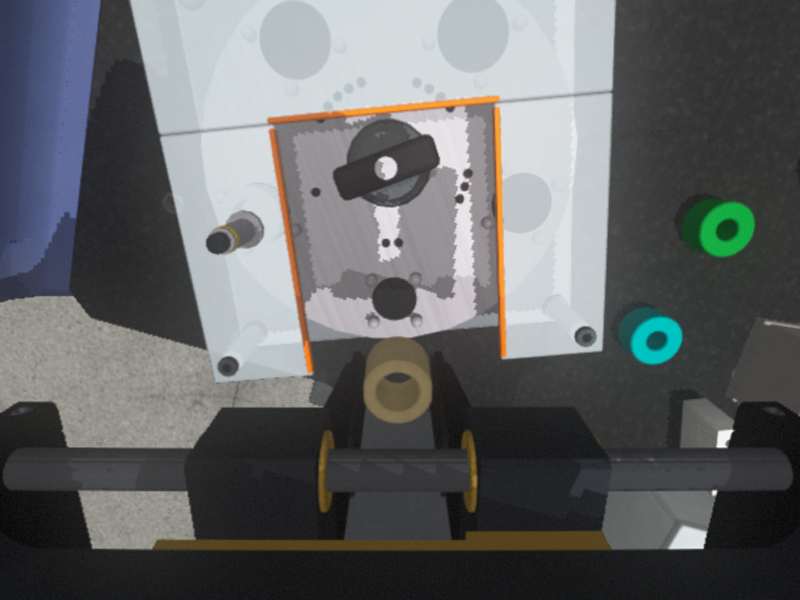

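```bash
cat > f.py <<'E'
from h import *
p=read_camera("wrist"); im=p["image"]; s=env.state(); e=np.array(s["eef_pos"])
g=im.max(2); m=np.zeros(g.shape,np.uint8); m[222:258,290:340]=(g[222:258,290:340]<75)
n,l,st,ce=cv2.connectedComponentsWithStats(m); i=1+np.argmax(st[1:,4]); (c,ax,an)=cv2.fitEllipse(max(cv2.findContours((l==i).astype(np.uint8),0,1)[0],key=len))
print("disc",st[i],ce[i].round(1),np.round(c,1),np.round(ax,1),"world",at(p,ce[i],28).round(1),at(p,c,28).round(1), "axis now",e.round(1))
print("dowels", np.mean([at(p,(x/1.25,y/1.25),36.5) for x,y in [(372,280),(416,280),(374,321),(417,321)]],0).round(1))
print("bush top px expected",(1.25*proj(p,[(e[0],e[1],145),(e[0],e[1],120)])).round(1))
L=[(269,122),(498,99),(309,373),(503,357)]
print("win corners",[at(p,(x/1.25,y/1.25),62).round(1)[:2] for x,y in L])
A=[(333,181),(440,147),(337,199),(436,168)]
for z in (102,):
  P=[at(p,(x/1.25,y/1.25),z)[:2].round(1) for x,y in [(330,182),(431,137),(438,160),(340,199)]]; print("bar top",P,"c",np.mean(P,0))
print("world of dots/pivot (386,168)",at(p,(386/1.25,168/1.25),102).round(1))
hsv=cv2.cvtColor(im,cv2.COLOR_RGB2HSV)[255:350,260:380]; b=((hsv[...,0]>12)&(hsv[...,0]<32)&(hsv[...,1]>70)); yx=np.argwhere(b)
print("brass bbox 1.25",(yx.min(0)+[255,260])*1.25,(yx.max(0)+[255,260])*1.25)
E
python3 f.py
```

```text
disc [296 223  34  33 899] [312.6 239. ] [312.6 239. ] [32.3 33.6] world [431.5 115.4  28. ] [431.5 115.4  28. ] axis now [431.1 111.  322.2]
dowels [433.5 113.5  36.5]
bush top px expected [[397.6 396.6]
 [397.6 367.3]]
win corners [array([508.6, 198.2]), array([549.6,  98.1]), array([387.2, 148.9]), array([427.6,  49.5])]
bar top [array([494.1, 159. ]), array([522.7, 125. ]), array([515.1, 119.6]), array([488.7, 153.3])] c [505.15  139.225]
world of dots/pivot (386,168) [506.  138.7 102. ]
brass bbox 1.25 [337.5 325. ] [436.25 472.5 ]
```

```bash
cat > g.py <<'E'
from h import *
R=[]
for _ in range(5):
    p=read_camera("wrist"); im=p["image"]; e=np.array(env.state()["eef_pos"])
    g=im.max(2); m=np.zeros(g.shape,np.uint8); m[222:258,290:340]=(g[222:258,290:340]<75)
    n,l,st,ce=cv2.connectedComponentsWithStats(m); i=1+np.argmax(st[1:,4])
    w=at(p,ce[i],28); o=ray(p,(320,240))[0]; R.append(np.r_[ce[i],w[:2],e,o]); print(R[-1].round(1),env.state()["joints"][:1])
print(np.mean(R,0).round(1))
p=read_camera("top"); im=p["image"]; g=im.max(2)
x0,y0=200,280;sub=cv2.resize(g[y0:310,x0:230],None,fx=4,fy=4,interpolation=cv2.INTER_CUBIC); print((sub<90).sum())
E
python3 g.py
```

```text
[312.5 238.9 431.5 115.4 431.  110.9 322.2 513.6 135.8 302.2] [0.10326515]
[312.4 238.9 431.5 115.4 431.  110.9 322.2 513.5 135.8 302.2] [0.10333459]
[312.5 238.8 431.4 115.4 430.9 111.  322.2 513.5 135.8 302.2] [0.10351226]
[312.6 238.8 431.4 115.4 430.9 111.1 322.2 513.4 135.9 302.1] [0.10369459]
[312.7 238.7 431.5 115.4 430.8 111.2 322.2 513.4 136.  302.1] [0.10397612]
[312.5 238.8 431.5 115.4 430.9 111.  322.2 513.5 135.8 302.2]
8388
```

```bash
cat > k.py <<'E'
from h import *
from scipy.optimize import minimize
p=read_camera("wrist"); e=np.array(env.state()["eef_pos"])
m=max(cut_out("brass_bush",p),key=lambda d:d["region"][250:350,280:360].sum())["region"].astype(np.uint8)
h=cv2.cvtColor(p["image"],cv2.COLOR_RGB2HSV); b=((h[...,0]>10)&(h[...,0]<35)&(h[...,1]>50)).astype(np.uint8); b[:255]=0;b[340:]=0;b[:,:280]=0;b[:,360:]=0
t=np.linspace(0,2*np.pi,60)
def hull(dx,dy,dz):
    P=[(e[0]+dx+13*np.cos(a),e[1]+dy+13*np.sin(a),z+dz) for z in (120,145) for a in t]
    q=cv2.convexHull((proj(p,P)*16).astype(np.int32)); o=np.zeros((480,640),np.uint8); cv2.fillConvexPoly(o,q,1,shift=4); return o
for n,M in (("net",m),("hue",b)):
    c=cv2.findContours(M,0,1)[0]; c=cv2.convexHull(max(c,key=cv2.contourArea)); M=np.zeros_like(M); cv2.fillConvexPoly(M,c,1)
    f=lambda v:1-(hull(*v)&M).sum()/(hull(*v)|M).sum()
    r=min((minimize(f,[a,b_,0],method="Nelder-Mead",options=dict(initial_simplex=np.array([[a,b_,0],[a+3,b_,0],[a,b_+3,0],[a,b_,3]]))) for a in(-3,0,3) for b_ in(-3,0,3)),key=lambda r:r.fun)
    print(n,cv2.boundingRect(c),r.x.round(2),round(r.fun,3))
print(e.round(1))
E
python3 k.py
```

```text
net (290, 268, 55, 71) [ 0.23  0.26 -2.67] 0.019
hue (290, 270, 58, 69) [ 0.51 -0.01 -2.2 ] 0.031
[430.7 111.4 322.2]
```

Call:
move_arm(commands=[[[0.02,0.11,0],0,-1],[[0,0,-0.7],0,-1],[[0,0,-0.7],0,-1],[[0,0,-0.7],0,-1],[[0,0,-0.4],0,-1],[[0,0,-0.1],0,-1],[[0,0,0],0,-1],[[0,0,0],0,-1],[[0,0,0],0,-1],[[0,0,0],0,-1],[[0,0,0],0,-1],[[0,0,0],0,-1]])

```text
t: 7.15
eef_pos: [431.2, 115.0, 244.7]
tcp_rot: [3.141, -0.001, 0.296]
ft_force: [0.1, 0.4, 0.1]
opening: 0.265
grip_force: 30.0
```

```bash
cat > l.py <<'E'
from h import *
a=read_camera("wrist"); b=read_camera("top"); c=read_camera("side")
A=cv2.resize(a["image"][200:400,220:420],(400,400),interpolation=2)
B=cv2.resize(b["image"][255:315,180:240],(400,400),interpolation=2)
C=cv2.resize(c["image"][200:270,230:350],(400,200),interpolation=2)
o=np.zeros((600,800,3),np.uint8); o[:400,:400]=A;o[:400,400:]=B;o[400:,:400]=C
import sys; cv2.imwrite("pics/%s.png"%sys.argv[1],o[...,::-1]); s=env.state(); print(s["t"],s["eef_pos"],s["ft_force"])
E
python3 l.py n1
```

```text
7.3 [431.21887177 114.92569166 244.46148573] [ 0.8428832  -0.29602503 -0.40964914]
```

View pics/n1.png

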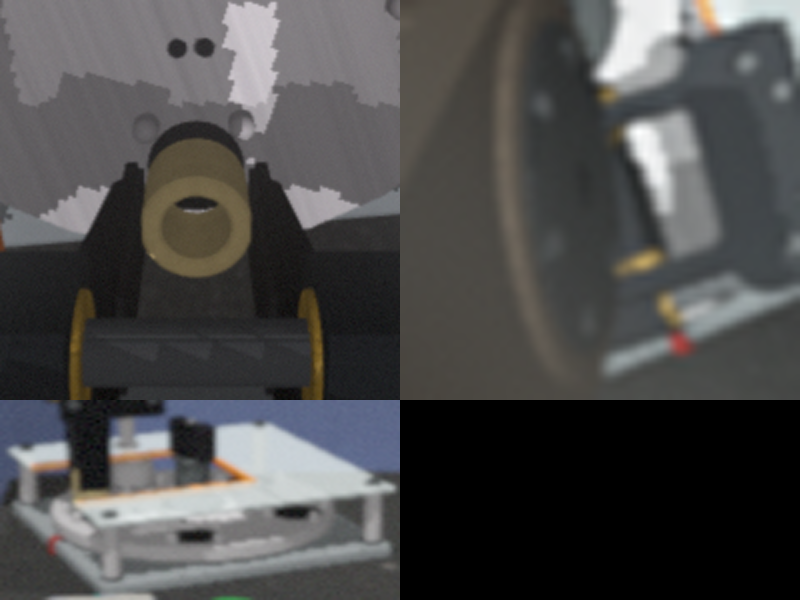

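The wrist view shows the bush (196,180) centred sideways between the inner dowels (147,126) and (243,124), directly over the dark floor disc. I'll check the radial offset numerically.

```bash
python3 - <<'E'
from h import *
p=read_camera("wrist"); e=np.array(env.state()["eef_pos"])
u=np.array([np.cos(.32),np.sin(.32)])
f=lambda x,y:(220+x/2,200+y/2)
d1,d2=at(p,f(147,126),35)[:2],at(p,f(243,124),35)[:2]
print(d1,d2,"sep (25.9)",np.linalg.norm(d1-d2))
v=d2-d1; v/=np.linalg.norm(v); n=np.array([v[1],-v[0]]); n*=np.sign(-(n@u)); print("nest from dowels",(d1+d2)/2+n*12.94, "dir",n)
for r in (14.8,13,16): pass
fe=at(p,f(196,139),42)[:2]; print("bush far edge",fe,"-> centre",fe-13*u)
print("disc far edge",at(p,f(196,121),28)[:2], e)
E
```

```text
[441.33677311 131.48790674] [449.29967949 107.36277445] sep (25.9) 25.405312164347276
nest from dowels [433.03027605 115.36949558] dir [-0.94960976 -0.3134347 ]
bush far edge [444.25970193 118.81468467] -> centre [431.9196415  114.72531939]
disc far edge [443.99269914 118.74154849] [431.20254028 114.95234558 244.38246977]
```

Call:
move_arm(commands=[[[0.02,0.01,0],0,-1],[[0,0,-0.1],0,-1],[[0,0,-0.1],0,-1],[[0,0,-0.1],0,-1],[[0,0,-0.07],0,-1],[[0,0,0],0,-1],[[0,0,0],0,-1],[[0,0,0],0,-1]])

```text
t: 8.02
eef_pos: [431.8, 115.2, 233.1]
tcp_rot: [3.142, 0.0, 0.296]
ft_force: [0.1, -0.3, -1.2]
opening: 0.263
grip_force: 30.0
```

Call:
move_arm(commands=[[[0,0,-0.04],0,-1],[[0,0,-0.03],0,-1],[[0,0,0],0,-1],[[0,0,0],0,-1],[[0,0,0],0,-1]])

```text
t: 8.43
eef_pos: [431.8, 115.3, 231.1]
tcp_rot: [3.141, 0.0, 0.296]
ft_force: [-0.3, 0.6, -0.6]
opening: 0.262
grip_force: 30.0
```

Call:
move_arm(commands=[[[0,0,0],0,-0.3],[[0,0,0],0,-0.1],[[0,0,0],0,0],[[0,0,0],0,0],[[0,0,0],0,0],[[0,0,0.3],0,0],[[0,0,0.9],0,0],[[0,0,0.9],0,0],[[0,0,0.9],0,0.2],[[0,0,0.3],0,0.2],[[0,0,0],0,0.2],[[0,0,0],0,0.2],[[0,0,0],0,0.2]])

```text
t: 9.52
eef_pos: [431.6, 115.2, 329.2]
tcp_rot: [-3.141, 0.001, 0.296]
ft_force: [-0.3, -0.6, -0.8]
opening: 0.601
grip_force: 0.0
```

```bash
cat > m.py <<'E'
from h import *
p=read_camera("wrist"); save(p,"w3",None,1.25); s=env.state(); print(s["t"],s["eef_pos"])
P=[(432,115.2,z) for z in (28,53)]; print((1.25*proj(p,P)).round(1))
E
python3 m.py
```

```text
9.5667 [431.62175955 115.21155147 328.95854753]
[[397.8 296.5]
 [397.8 309.4]]
```

View pics/w3.png

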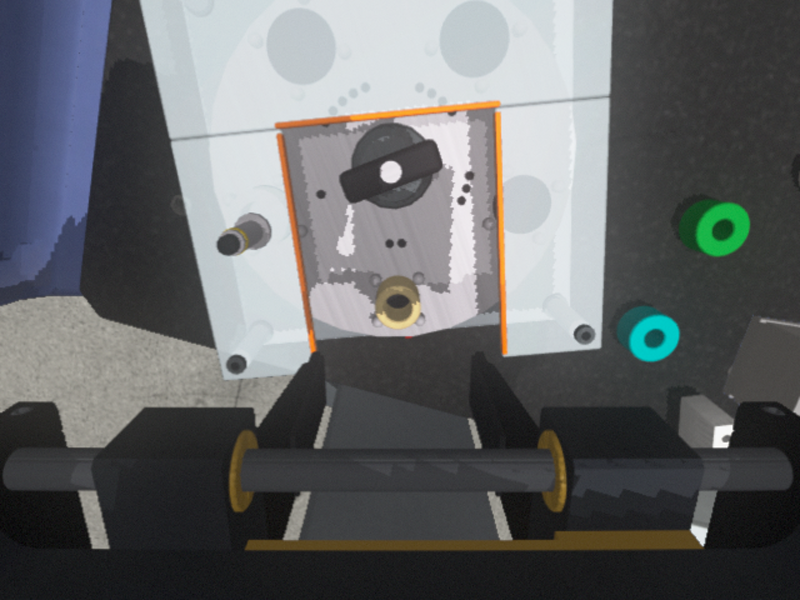

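The bush is seated between its four dowels at (399,303). Next is the grip bar, with its pivot at (391,172).

Call:
move_arm(commands=[[[0.123,0.04,0],1,0.2],[[0.123,0.04,0],1,0.2],[[0.123,0.04,0],1,0.2],[[0.123,0.04,0],1,0.2],[[0.123,0.04,0],1,0.2],[[0.123,0.04,0],1,0.2],[[0.123,0.04,0],1,0.2],[[0.123,0.04,0],1,0.2],[[0.123,0.04,0],1,0.2],[[0.123,0.04,0],1,0.2],[[0.123,0.04,0],1,0.2],[[0.123,0.04,0],1,0.2],[[0.123,0.04,0],1,0.2],[[0.123,0.04,0],1,0.2],[[0.123,0.04,0],1,0.2],[[0.123,0.04,0],1,0.2],[[0.123,0.04,0],1,0.2],[[0.123,0.04,0],1,0.2],[[0.123,0.04,0],1,0.2],[[0.123,0.04,0],1,0.2]])

```text
t: 11.23
eef_pos: [505.8, 139.3, 328.6]
tcp_rot: [-3.139, -0.0, 1.9]
ft_force: [0.7, -0.0, 0.6]
opening: 0.603
grip_force: 0.0
```

Call:
move_arm(commands=[[[0,0,0],1,0.2],[[0,0,0],1,0.2],[[0,0,0],1,0.2],[[0,0,0],1,0.2],[[0,0,0],0.4,0.2],[[0,0,0],0,0.2],[[0,0,0],0,0.2],[[0,0,0],0,0.2]])

```text
t: 11.9
eef_pos: [505.7, 139.2, 329.4]
tcp_rot: [-3.141, -0.001, 2.246]
ft_force: [0.6, 0.4, 0.6]
opening: 0.6
grip_force: 0.0
```

```bash
cat > q.py <<'E'
from h import *
p=read_camera("wrist"); save(p,"w4",None,1.25); s=env.state(); print(s["t"],s["eef_pos"],s["tcp_rot"])
for k in ("knob","brass_bush"):
    for d in cut_out(k,p):
        r=d["region"].astype(np.uint8); print(k,np.round(d["at"],1),d["confidence"],r.sum(),cv2.boundingRect(r))
e=s["eef_pos"]; print(proj(p,[(e[0],e[1],102)]).round(1))
E
python3 q.py
```

```text
11.95 [505.64144912 139.23495618 329.53655503] [-3.14090508e+00 -4.58335514e-04  2.24664299e+00]
knob [272.9 229. ] 0.83 22300 (184, 140, 190, 181)
brass_bush [210.2 209. ] 0.6 1317 (195, 186, 44, 43)
[[316.8 274.2]]
```

View pics/w4.png

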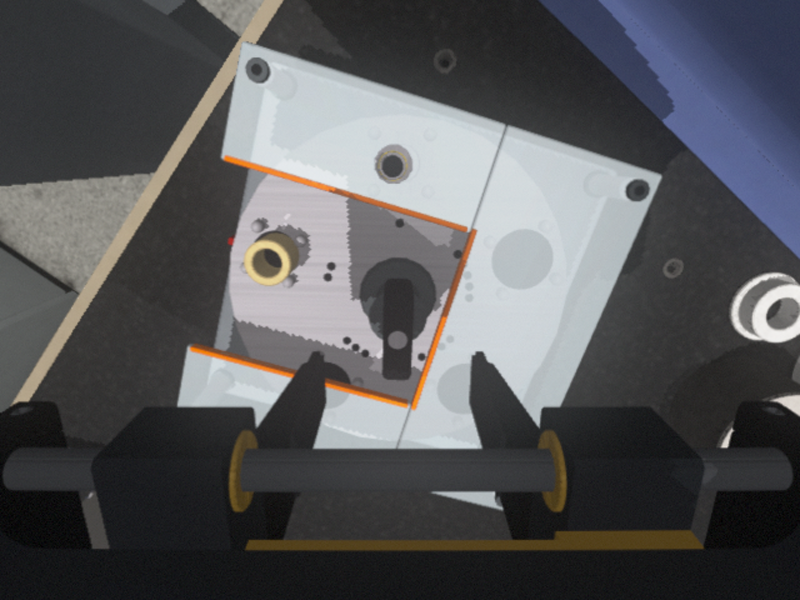

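The bar stands vertical in the picture at column 398 with its pivot at (398,340), matching the projected tool axis. Next I descend and grip it.

Call:
move_arm(commands=[[[0,0,-0.7],0,0.2],[[0,0,-0.8],0,0.2],[[0,0,-0.5],0,0.2],[[0,0,-0.12],0,0.2],[[0,0,0],0,0.2],[[0,0,0],0,-0.4],[[0,0,0],0,-0.6],[[0,0,0],0,-1],[[0,0,0],0,-1],[[0,0,0],0,-1],[[0,0,0],0,-1],[[0,0,0],0,-1]])

```text
t: 13.05
eef_pos: [505.6, 139.2, 266.6]
tcp_rot: [3.141, 0.0, 2.248]
ft_force: [0.1, -1.6, 0.5]
opening: 0.168
grip_force: 0.0
```

Call:
move_arm(commands=[[[0,0,0],0,-1],[[0,0,0],0,-1],[[0,0,0],0,-1]])

```text
t: 13.3
eef_pos: [505.5, 139.1, 266.6]
tcp_rot: [-3.141, 0.0, 2.248]
ft_force: [-1.9, -2.4, 5.0]
opening: 0.144
grip_force: 30.0
```

Gripped at 14 mm with low force. I'll turn it halfway and check.

Call:
move_arm(commands=[[[0,0,0],-0.3,-1],[[0,0,0],-0.6,-1],[[0,0,0],-0.8,-1],[[0,0,0],-0.8,-1],[[0,0,0],-0.8,-1],[[0,0,0],-0.8,-1],[[0,0,0],-0.8,-1],[[0,0,0],-0.6,-1],[[0,0,0],-0.3,-1],[[0,0,0],0,-1]])

```text
t: 14.13
eef_pos: [505.1, 138.9, 266.6]
tcp_rot: [-3.14, 0.0, 1.782]
ft_force: [-6.1, -7.3, 8.6]
opening: 0.144
grip_force: 29.9
```

Call:
move_arm(commands=[[[0,0,0],-0.4,-1],[[0,0,0],-0.8,-1],[[0,0,0],-0.9,-1],[[0,0,0],-0.9,-1],[[0,0,0],-0.9,-1],[[0,0,0],-0.9,-1],[[0,0,0],-0.9,-1],[[0,0,0],-0.9,-1],[[0,0,0],-0.9,-1],[[0,0,0],-0.8,-1],[[0,0,0],-0.5,-1],[[0,0,0],-0.1,-1],[[0,0,0],0,-1],[[0,0,0],0,-1],[[0,0,0],0,-1],[[0,0,0],0,-0.7],[[0,0,0],0,-0.4],[[0,0,0],0,-0.2],[[0,0,0],0,0],[[0,0,0],0,0]])

```text
t: 15.8
eef_pos: [505.8, 139.3, 266.4]
tcp_rot: [3.141, -0.0, 1.072]
ft_force: [-0.4, 0.1, -0.4]
opening: 0.37
grip_force: 0.0
```

Call:
move_arm(commands=[[[0,0,0.6],0,0.2],[[0,0,0.9],0,0.2],[[0,0,0.6],0,0.2],[[-0.25,-0.1,0],-0.9,0.2],[[-0.25,-0.1,0],-0.9,0.2],[[-0.25,-0.1,0],-0.9,0.2],[[-0.25,-0.1,0],-0.9,0.2],[[-0.25,-0.1,0],-0.9,0.2],[[-0.25,-0.1,0],-0.9,0.2],[[-0.25,-0.1,0],-0.9,0.2],[[-0.25,-0.1,0],-0.9,0.2],[[-0.25,-0.1,0],-0.7,0.2],[[-0.15,-0.1,0],-0.7,0.2],[[0,0,0],0,0.2],[[0,0,0],0,0.2],[[0,0,0],0,0.2],[[0,0,0],0,0.2]])

```text
t: 17.22
eef_pos: [434.0, 109.4, 329.4]
tcp_rot: [3.141, -0.0, 0.385]
ft_force: [0.0, 0.5, 0.3]
opening: 0.599
grip_force: 0.0
```

```bash
cat > r.py <<'E'
from h import *
p=read_camera("wrist"); s=env.state(); e=s["eef_pos"]; print(s["t"],e,s["tcp_rot"]); save(p,"w5",None,1.25)
im=p["image"]; g=im.max(2); m=(g<75).astype(np.uint8)
c=proj(p,[(431.4,108.4,28)])[0]; print("window px",c.round(1),1.25*c)
x,y=c.astype(int); M=np.zeros_like(m); M[y-35:y+35,x-40:x+40]=m[y-35:y+35,x-40:x+40]
n,l,st,ce=cv2.connectedComponentsWithStats(M)
for i in range(1,n):
    if st[i,4]>300: print(st[i],ce[i].round(1),at(p,ce[i],28).round(1))
for d in cut_out("brass_bush",p): print(d["at"],d["confidence"],d["region"].sum(),at(p,d["at"],45).round(1))
E
python3 r.py
```

```text
17.2667 [433.89417092 109.37900993 329.40209207] [ 3.14147921e+00 -1.07530080e-04  3.84907420e-01]
window px [317.8 241.7] [397.24022737 302.16932392]
[ 300  218   41   41 1333] [320.  238.4] [434.5 107.9  28. ]
[277 267  80   9 521] [317.1 272.1] [407.8  99.4  28. ]
[319.2, 174.1] 0.63 26706 [482.  127.8  45. ]
[314.8, 178.2] 0.22 27066 [478.2 129.6  45. ]
```

View pics/w5.png

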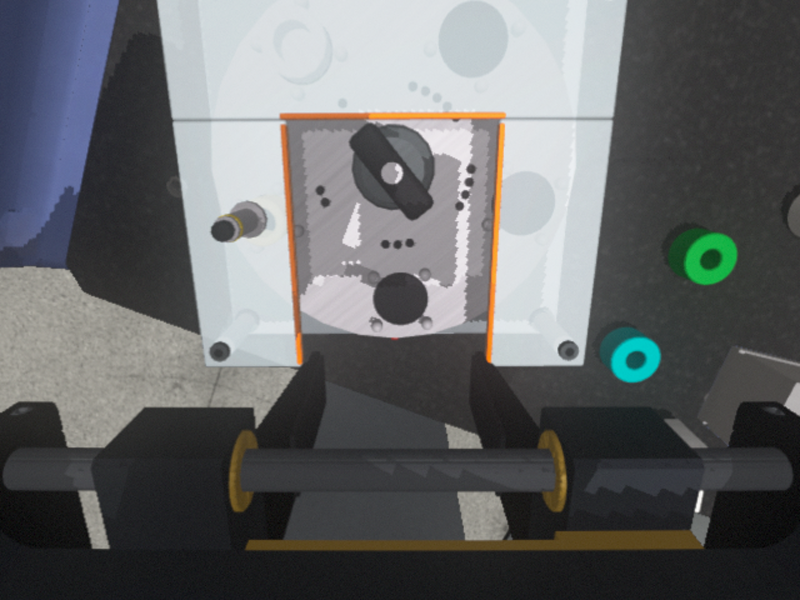

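Nest 3's floor (three dots) is at (400,299), in mid window at world (434.5,108). The bush went under the guard with no force. Now I fetch the ring.

Call:
move_arm(commands=[[[0.49,-0.76,0],0,0.3],[[0.49,-0.76,0],0,0.3],[[0.49,-0.76,0],0,0.3],[[0.49,-0.76,0],0,0.3],[[0.49,-0.76,0],0,0.3],[[0.49,-0.76,0],0,0.3],[[0.49,-0.76,0],0,0.3],[[0.49,-0.76,0],0,0.3],[[0.49,-0.76,0],0,0.3],[[0.49,-0.76,0],0,0.3],[[0,0,0],0,0.3],[[0,0,0],0,0.3],[[0,0,0],0,0.3]])

```text
t: 18.4
eef_pos: [580.3, -118.4, 329.1]
tcp_rot: [-3.141, 0.001, 0.384]
ft_force: [0.0, -0.3, 0.2]
opening: 0.65
grip_force: 0.0
```

```bash
python3 d.py w6 | grep -v brass; python3 - <<'E'
from h import *
p=read_camera("wrist"); t=np.linspace(0,6.28,40); s=env.state(); print(s["eef_pos"])
im=cv2.cvtColor(p["image"],cv2.COLOR_RGB2HSV)
c=proj(p,[(580.5,-120,10)])[0].astype(int); sub=im[c[1]-35:c[1]+35,c[0]-35:c[0]+35]
m=((sub[...,2]>95)&(sub[...,1]<60)).astype(np.uint8); k=max(cv2.findContours(m,0,1)[0],key=cv2.contourArea)+c-35
M=np.zeros((480,640),np.uint8); cv2.fillConvexPoly(M,cv2.convexHull(k),1)
from scipy.optimize import minimize
def f(v):
    P=[(v[0]+16.5*np.cos(a),v[1]+16.5*np.sin(a),z) for z in (0,20) for a in t]
    o=np.zeros_like(M); cv2.fillConvexPoly(o,cv2.convexHull((proj(p,P)*16).astype(np.int32)),1,shift=4); return 1-(o&M).sum()/(o|M).sum()
r=minimize(f,[580.5,-120],method="Nelder-Mead",options=dict(initial_simplex=np.array([[577,-122.],[584,-122],[580,-116]]))); print(r.x,r.fun)
E
```

```text
18.45 [ 580.2 -118.   329.3] [-3.14112227e+00  5.49180948e-04  3.84465853e-01] [-3.12222618e-01  5.29208659e-01  1.72238914e+00  1.07686711e-05
  8.90717896e-01  8.74101209e-01] [660. -86. 309.]
setting_ring [230.5 266.3] 0.81 1366 [529.1 -62.4  20. ] [527.4 -61.8  10. ]
setting_ring [321.2 238.5] 0.79 1345 [ 578.6 -121.6   20. ] [ 580.5 -120.1   10. ]
setting_ring [198.6 321.5] 0.6 402 [470.9 -52.7  20. ] [460.5 -51.9  10. ]
flat_ring [520.9 273.5] 0.79 1055 [ 610.2 -292.5    8. ] [ 606.7 -296.9    4. ]
flat_ring [318.9 235.2] 0.33 1394 [ 577.1 -120.3    8. ] [ 578.1 -121.3    4. ]
[ 580.41210981 -118.05061615  329.68335755]
[ 580.47404395 -121.24455462] 0.025173064820641966
```

Call:
move_arm(commands=[[[0,-0.07,-0.9],0,0.3],[[0,0,-0.9],0,0.3],[[0,0,-0.9],0,0.3],[[0,0,-0.9],0,0.3],[[0,0,-0.5],0,0.3],[[0,0,-0.18],0,0.3],[[0,0,0],0,0.3],[[0,0,0],0,0.3],[[0,0,0],0,-1],[[0,0,0],0,-1],[[0,0,0],0,-1],[[0,0,0],0,-1],[[0,0,0],0,-1],[[0,0,0],0,-1],[[0,0,0],0,-1],[[0,0,0],0,-1]])

```text
t: 19.98
eef_pos: [580.7, -120.9, 201.4]
tcp_rot: [3.141, -0.0, 0.384]
ft_force: [-0.1, 0.6, 5.5]
opening: 0.335
grip_force: 30.0
```

Call:
move_arm(commands=[[[0,0,0.9],0,-1],[[0,0,0.9],0,-1],[[-0.49,0.76,0.6],0,-1],[[-0.49,0.76,0.6],0,-1],[[-0.49,0.76,0.6],0,-1],[[-0.49,0.76,0.4],0,-1],[[-0.49,0.76,0],0,-1],[[-0.49,0.76,0],0,-1],[[-0.49,0.76,0],0,-1],[[-0.49,0.76,0],0,-1],[[-0.49,0.76,0],0,-1],[[-0.46,0.79,0],0,-1],[[0,0,0],0,-1],[[0,0,0],0,-1],[[0,0,0],0,-1]])

```text
t: 21.23
eef_pos: [434.8, 107.9, 321.1]
tcp_rot: [3.141, -0.0, 0.384]
ft_force: [1.0, -1.0, -1.3]
opening: 0.335
grip_force: 30.0
```

```bash
cat > r2.py <<'E'
from h import *
p=read_camera("wrist"); s=env.state(); e=s["eef_pos"]; print(s["t"],e); save(p,"w7")
g=p["image"].max(2); m=(g<75).astype(np.uint8); x,y=proj(p,[(434.5,108,28)])[0].astype(int); M=np.zeros_like(m); M[y-32:y+24,x-35:x+35]=m[y-32:y+24,x-35:x+35]
n,l,st,ce=cv2.connectedComponentsWithStats(M)
for i in range(1,n):
    if st[i,4]>300: print(st[i],ce[i].round(1),at(p,ce[i],28).round(1))
E
python3 r2.py
```

```text
21.2833 [434.98964036 107.58732926 321.02774411]
[ 297  221   43   42 1431] [317.7 241.9] [434.6 107.9  28. ]
```

Call:
move_arm(commands=[[[0,0,-0.7],0,-1],[[0,0,-0.8],0,-1],[[0,0,-0.7],0,-1],[[0,0,-0.3],0,-1],[[0,0,0],0,-1],[[0,0,0],0,-1],[[0,0,-0.1],0,-1],[[0,0,-0.1],0,-1],[[0,0,-0.1],0,-1],[[0,0,-0.08],0,-1],[[0,0,0],0,-1],[[0,0,0],0,-1],[[0,0,0],0,-1]])

```text
t: 22.37
eef_pos: [434.5, 108.1, 234.8]
tcp_rot: [3.141, -0.0, 0.384]
ft_force: [-0.2, -0.1, -1.8]
opening: 0.338
grip_force: 30.0
```

Call:
move_arm(commands=[[[0,0,-0.06],0,-1],[[0,0,-0.06],0,-1],[[0,0,-0.04],0,-1],[[0,0,0],0,-1],[[0,0,0],0,-1],[[0,0,0],0,-1]])

```text
t: 22.87
eef_pos: [434.5, 108.0, 229.9]
tcp_rot: [3.142, 0.0, 0.384]
ft_force: [0.1, 1.1, -0.5]
opening: 0.338
grip_force: 30.0
```

No resistance and 0.5 mm above the floor, so I release, lift and look.

Call:
move_arm(commands=[[[0,0,0],0,-0.2],[[0,0,0],0,0],[[0,0,0],0,0.1],[[0,0,0],0,0.1],[[0,0,0],0,0.1],[[0,0,0],0,0.1],[[0,0,0.3],0,0.1],[[0,0,0.9],0,0.1],[[0,0,0.9],0,0.1],[[0,0,0.9],0,0.1],[[0,0,0.6],0,0.1],[[0,0,0],0,0.1],[[0,0,0],0,0.1],[[0,0,0],0,0.1]])

```text
t: 24.03
eef_pos: [434.2, 108.0, 337.5]
tcp_rot: [-3.142, 0.001, 0.384]
ft_force: [-0.5, -0.6, 1.0]
opening: 0.55
grip_force: 0.0
```

```bash
python3 - <<'E'
from h import *
p=read_camera("wrist"); save(p,"w8",None,1.25); s=env.state(); print(s["t"],s["eef_pos"]); print((1.25*proj(p,[(434.5,108,28),(434.5,108,48)])).round(1))
for k in ("setting_ring","brass_bush"):
  for d in search_frame(k,p): print(k,np.round(np.array(d["at"])*1.25),d["confidence"])
E
```

```text
24.0833 [434.27082087 108.01796709 337.1511988 ]
[[397.6 293.4]
 [397.6 303. ]]
setting_ring [395. 306.] 0.88
setting_ring [621. 348.] 0.59
setting_ring [691. 252.] 0.58
```

View pics/w8.png

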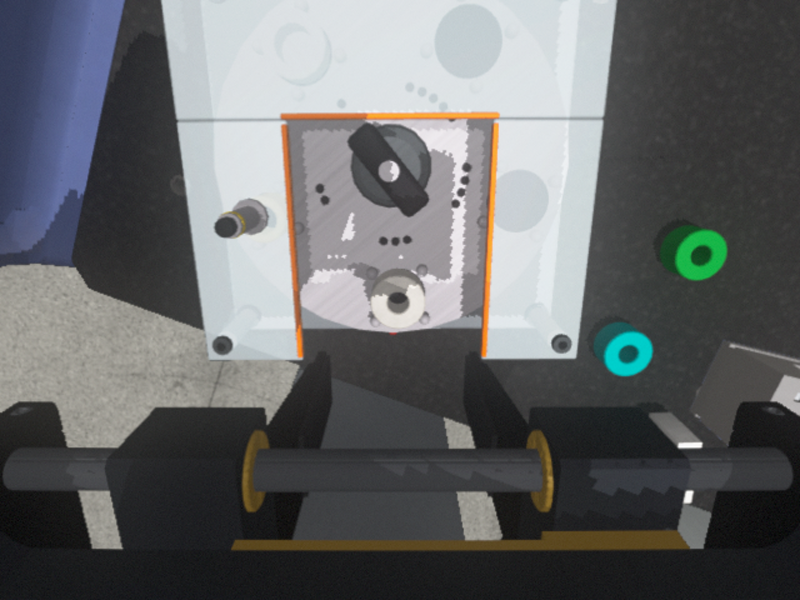

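The setting ring sits at (398,300) inside its four dowels in mid window, with the fingers clear. I'm handing the job in.

```bash
python3 -c "
from cell import env
print(env.job_done())"
```

```text
the job is handed in; nothing more can be done
None
```

I seated the brass bush in nest 2, turned the dial clockwise until nest 3 was mid window (about 2 mm off), seated the setting ring there, and handed in at about 24 s; the sensor hid the bush under the guard, so I did not see it again after the turn, though the turning force stayed low, and the hand-in returned no verdict.

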